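Close the air valve and hold the filter cap at its vent position

TASK

Service the compressed-air filter on the saw table: first turn the valve handle clockwise from open to fully closed. Then put the loose bayonet cap into the filter housing, lugs down through the entry slots and right down to the bottom, and twist it clockwise to the half-way (vent) mark, 45 degrees, without ever letting it click into the lock. Finish while still gripping the cap there, with the valve still closed, and leave the other things on the table where they are.

Things in the scene. Friction and masses are not known exactly. Their poses are not given: they have to be found in the camera images.
- filter_unit: Fixed air filter unit on a grey base plate 120 (x) x 270 (y) x 12 mm; origin: centre of the plate's underside, z up. At y = +75 mm a round aluminium filter housing, 100 mm across, its rim 50.5 mm above the table; at y = -75 mm a square aluminium valve body (56 mm) with a black bar handle. The housing's two entry slots lie along the unit's +x and -x.
- socket (a point): Centre of the housing's flat inner floor, 30 mm above the table; axes as filter_unit. The cap's underside rests here when fully in. The mouth above is 51 mm across, with two facing slots 16 mm wide reaching 34 mm from the axis. The mouth ring is 10 mm thick; below it is a 10.5 mm high track for the cap's lugs.
- slot_mark (a point): Single dot on the housing's rim (45.5 mm from its axis, 50.5 mm above the table), at the +x entry slot; another lies straight across. Here the cap's bar points when it goes in. From the slots the lugs can turn only clockwise seen from above.
- half_mark (a point): Middle of the two dots on the rim, 45 degrees clockwise from the slot dot: half way, the vent position, where the cap's bar shall point; another pair lies straight across. The twist runs freely to about 57 degrees; then two sprung balls (5 to 8 N each) in the track resist.
- lock_mark (a point): Middle of the three dots on the rim, 88 degrees clockwise from the slot dot; another three lie straight across. The lock: the lugs ride onto the balls from 57 degrees, click past them at about 86 and stop at about 93. Not to be reached.
- shutoff (a joint): Valve handle angle in rad about the vertical axis, growing clockwise seen from above: 0 = open (bar along the unit's y axis), 1.31 = fully closed (bar 75 degrees clockwise from that, nearly along x). It starts open. An over-centre spring (up to 0.08 N m) pulls it to the nearer end, so it snaps home once well past the middle.
- shutoff_grip (a point): On the valve handle's axis, 84 mm above the table. Grip bar 14 mm wide, 72 mm long, spanning 70 to 96 mm above the table; the point's y axis runs along the bar and turns with it.
- cap: Loose bayonet cap, 0.15 to 0.25 kg, 58 mm high, standing on its plug; origin: centre of its underside, z up, x along its grip bar. Plug 48 mm across, 22 mm high, foot chamfered 2 mm. Two lugs at its foot along +x and -x, 10 mm wide, 8 mm high, reaching 31 mm from the axis. Black flange 80 mm across, 22 to 30 mm up. The same after a half turn: either lug fits either slot.
- cap_grip (a point): Middle of the cap's black grip bar, 45 mm above the cap's underside; axes as cap. The bar is 66 mm long (x), 14 mm wide (y), from 30 to 58 mm above the underside, parallel to the line through the lugs. When the cap is fully in, its flange lies 1.5 mm above the housing's rim.
- caliper: Bystander: digital caliper lying flat, 80x200x14 mm; origin at the centre of its underside. Not to be moved.
- tape: Bystander: roll of tape lying flat, 96 mm across, 25 mm high; origin at the centre of its underside. Not to be moved.
- sanding_block: Bystander: sanding block, 62x112x34 mm; origin at the centre of its underside. Not to be moved.
- screwdriver: Bystander: screwdriver lying near the front edge, 29x202x30 mm; origin at the centre of its underside. Not to be moved.
- hex_key: Bystander: hex key lying near the front edge, 38x104x9 mm; origin at the centre of its underside. Not to be moved.
Things that resemble listed ones, but are neither listed nor needed, are in the scene too. Leave any pink, red or white look-alike of the cap alone.

How it is judged:
By the outcome, as a careful person would: the job done as asked, in the order asked, and still so for the second after the job is handed in, while the arm keeps its last pose, push and grip.
It also fails if it takes over 61 s, if anything falls off the work surface, if the arm or the gripper's body presses on something with over 40 N, if the wrist force passes 120 N, or if a joint passes its speed limit or range.

ROBOT

A 6-joint arm with a two-finger parallel gripper is mounted at the origin on a cart in front of the work surface, level with it; the furniture and walls round the work are solid. World frame = base frame: x ahead of the robot, y to its left, z up, the work surface at z = 0. Lengths are in mm, angles in degrees, forces in N, time in s.
With the tool pointing down it reaches from about 300 to 850 mm from the base axis. Payload 4.2 kg.
Tool frame: the origin (TCP) lies at the very end of the fingers, on their centre line; the grasp point (between the pads) lies 19 mm behind it (env.tcp_to_grasp is the distance from the TCP to the grasp point, in mm); z points along the fingers, y is the line along which they close (so a half turn about z gives the same grasp; the last joint's range is limited). The gripper opens to 91 mm and grips with 3 to 60 N. Pads are 32 mm wide; open, the fingers measure 118 mm over their backs; the gripper's body (76 mm by 178 mm) begins 60 mm behind the grasp point.
Start: joints at [62.051, 18.312, 89.639, -0, 72.044, -1.146], TCP at [259.286, 513.239, 213.976] pointing down, gripper open.
Joint ranges: [-177.97, 177.97], [-48.28, 115.42], [12.27, 149.76], [-77.06, 257.06], [2.81, 150.46], [-146.56, 146.56]. Speed limits (degrees/s): [147.25, 147.25, 180, 180, 180, 180].

INTERFACE

Orientations are given as [roll, pitch, yaw] about the fixed x, y, z axes, in that order (R = Rz(yaw) Ry(pitch) Rx(roll)).
In Python, from workcell import env gives the robot as it stands.
- The arm moves only by the tool move_arm, never from a script. Its argument "plan" is a list of rows, each a list of 3 entries, a list of its own where there are three numbers: the shift along the world's x, y, z in cm, then the turn about the world's z in degrees, then the closure, from 0 (fully open) to 1 (shut). In form: [[[x, y, z], turn, claw], ...]. A call has 1 to 5 rows; each row shifts and turns the commanded pose from where the row before left it; what a row does not reach is not made up. A row lasts 1/10 s, in which the tool goes at most 50 mm and 8.59 degrees, less where a joint would pass 70% of its speed; a pose out of reach is approached as far as the arm can. A call is refused whole if a number of a shift passes 5 or a number of a turn 8.59, either way. A call with a gripper value outside its range is refused whole. The fingers move at their own pace and stop on an object; "squeeze" is the grip in N (left out, the last holds). Time passes only in rows, so rows that do not move let the fingers close. It gives the time, the measured TCP pose, the force, the opening and the grip force at its end, in the units of the state.
- env.state(): the state, without advancing time (a new reading comes with each control period).
- env.grab_frame(name): name is "scene" or "top" or "wrist"; returns a dict with "frame" (384x512x3 uint8, red, green, blue), "z_map" (384x512 float32, mm along the optical axis (not along the pixel's ray), 0 where there is no reading), "fovy" (degrees; the focal length in pixels is half the picture's height over the tangent of half this angle, whatever the lens; pixels are square), "cx", "cy" (the principal point, pixels), "D" ([k1, k2, p1, p2, k3] as OpenCV has them; the pictures are not rectified), "position" and "orientation" of the camera in the world. Camera axes: x right, y down, z forward; pixel columns grow to the right and rows downward; lengths in mm; the calibration is good to about 2 mm. A picture is of the moment at which its call begins.
- env.job_done(): hands the job in; it is judged then, once.
Trained networks look in a picture, given as the dict that the camera call returned (one of the last four; its "shot" number tells which), for a name from the list of things; names that differ only in an ending like _2 or _b are one class to them, and where a whole thing is asked for, a point or a joint stands for the part that bears it (a point fixed in the world has none). Each returns a list of dicts, best first, with "score" (0 to 1); they miss things now and then, are a little off and sometimes report something else, mostly with a low value. They report only what shows in the picture. A call takes as long as a camera call. They do not tell look-alikes from the thing itself.
- env.search_frame(picture, label): "point" ([column, row] in pixels, amid what is visible of it).
- env.landmark_of(picture, label): "point" ([column, row] in pixels: a listed point, or the origin of a listed thing).
The state is a dict: "time_s": time; "qpos": joint angles; "qvel": joint speeds; "effort": joint torques, N m; "ee_pos": TCP position; "ee_rot": TCP orientation; "force": force on the tool from outside, world axes, zero at the start; "torque": the same for the moment, N m; "gripper_width": finger opening in mm; "gripper_force": force on a finger pad.
Only numpy, scipy, OpenCV 4.12 (cv2) and the standard library are available. Lean on these libraries where they do the work, as an engineer would, in place of code of your own. Each camera call takes 0.05 s, during which the arm holds its last target. There are 200 camera calls.

## Working session

There is one attempt and no reset: what is moved stays moved. The work goes in short steps, Python scripts to look and compute and a tool call to move; the robot and the scene stay as the last step left them, time stands still between calls to the robot, and variables do not carry over. Pictures are saved under pics/ and viewed, at most 10 in all, crops included, and the job is handed in when it is done.

Besides the shell and the picture viewer there is one more tool, called after "Request:" as name(argument=value, ...), one argument or row to a line, values as JSON. move_arm: Moves the arm, as the interface text tells. Its arguments: {"type":"object","properties":{"plan":{"type":"array","items":{"type":"array"}},"squeeze":{"type":"number"}},"required":["plan"]}

```bash
mkdir -p pics; cat > h.py <<'E'
import numpy as np, cv2
from scipy.spatial.transform import Rotation as R
from workcell import env
def cam(f):
    h,w=f["frame"].shape[:2]; fl=h/2/np.tan(np.radians(f["fovy"])/2)
    K=np.array([[fl,0,f["cx"]],[0,fl,f["cy"]],[0,0,1]]); return K,np.array(f["D"],float)
def rot(f):
    o=np.array(f["orientation"],float)
    return o if o.shape==(3,3) else R.from_euler('xyz',o,degrees=True).as_matrix()
def ray(f,p):
    K,D=cam(f); u=cv2.undistortPoints(np.array([[p]],float),K,D)[0,0]; return np.array([u[0],u[1],1])
def at_z(f,p,z):
    d=rot(f)@ray(f,p); o=np.array(f["position"]); return o+d*(z-o[2])/d[2]
def proj(f,P):
    K,D=cam(f); Rm=rot(f); t=-Rm.T@np.array(f["position"],float)
    return cv2.projectPoints(np.array(P,float).reshape(-1,3),cv2.Rodrigues(Rm.T)[0],t,K,D)[0][:,0]
def cloud(f):
    K,D=cam(f); h,w=f["z_map"].shape; g=np.stack(np.meshgrid(np.arange(w),np.arange(h)),-1).reshape(-1,1,2).astype(float)
    u=cv2.undistortPoints(g,K,D)[:,0]; z=f["z_map"].reshape(-1)
    P=np.c_[u*z[:,None],z]@rot(f).T+np.array(f["position"]); P[z==0]=np.nan; return P.reshape(h,w,3)
def save(f,n,crop=None,s=1):
    im=f["frame"][...,::-1]
    if crop: a,b,c,d=crop; im=im[b:d,a:c]
    cv2.imwrite("pics/"+n+".png",cv2.resize(im,None,fx=s,fy=s,interpolation=cv2.INTER_CUBIC))
E
python3 - <<'E'
from h import *
ims=[]
for c in ["top","scene"]:
    f=env.grab_frame(c); print(c,f["position"],f["orientation"],f["fovy"],f["cx"],f["cy"],f["D"])
    for l in ["cap_grip","cap","socket","slot_mark","half_mark","lock_mark","shutoff_grip","filter_unit"]:
        for r in env.landmark_of(f,l)[:4]:
            print(l,np.round(r["point"]),round(r["score"],2), at_z(f,r["point"],{"cap_grip":45,"socket":30,"shutoff_grip":84,"cap":0,"filter_unit":0}.get(l,50.5)).round(0))
    save(f,c,None,1.5)
E
```

```text
top [ 308.9247781    58.74478447 1203.21864815] [-168.28693332   -0.31241575  -89.36635408] 48.75281544668388 250.48246004841087 190.5459944188976 [-0.04761427  0.          0.          0.          0.        ]
cap_grip [178. 210.] 0.98 [491. 256.  45.]
cap_grip [116. 160.] 0.89 [634. 438.  45.]
cap_grip [226. 162.] 0.85 [630. 124.  45.]
cap_grip [222. 203.] 0.64 [512. 132.  45.]
cap [223. 164.] 0.95 [638. 135.   0.]
cap [224. 206.] 0.83 [513. 132.   0.]
cap [179. 254.] 0.83 [373. 255.   0.]
cap [118. 161.] 0.8 [642. 448.   0.]
slot_mark [272. 172.] 0.74 [601.  -4.  50.]
half_mark [289. 176.] 0.72 [589. -53.  50.]
lock_mark [291. 187.] 0.68 [560. -58.  50.]
lock_mark [287. 178.] 0.68 [585. -47.  50.]
shutoff_grip [330. 182.] 0.74 [ 569. -160.   84.]
filter_unit [300. 192.] 0.96 [556. -90.   0.]
filter_unit [278. 191.] 0.21 [557. -24.   0.]
scene [-340.90207021 -668.4594686   675.57452754] [-116.42212306   -1.12914872  -50.50784812] 53.35854522324606 247.1701676435404 190.1371874928831 [0.00357334 0.         0.         0.         0.        ]
cap_grip [193. 194.] 0.82 [490. 253.  45.]
cap_grip [189. 168.] 0.79 [646. 444.  45.]
cap_grip [245. 194.] 0.74 [618. 116.  45.]
cap_grip [220. 203.] 0.58 [508. 135.  45.]
cap [190. 181.] 0.82 [623. 416.   0.]
cap [166. 219.] 0.78 [363. 253.   0.]
cap [191. 205.] 0.63 [486. 263.   0.]
cap [243. 199.] 0.59 [648. 151.   0.]
socket [266. 214.] 0.77 [572. -15.  30.]
slot_mark [273. 207.] 0.9 [597. -26.  50.]
half_mark [276. 210.] 0.95 [587. -45.  50.]
lock_mark [277. 213.] 0.85 [571. -60.  50.]
lock_mark [278. 211.] 0.7 [584. -56.  50.]
shutoff_grip [304. 216.] 0.5 [ 564. -166.   84.]
shutoff_grip [277. 217.] 0.26 [ 505. -106.   84.]
filter_unit [284. 232.] 0.78 [ 558. -100.    0.]
```

View pics/top.png

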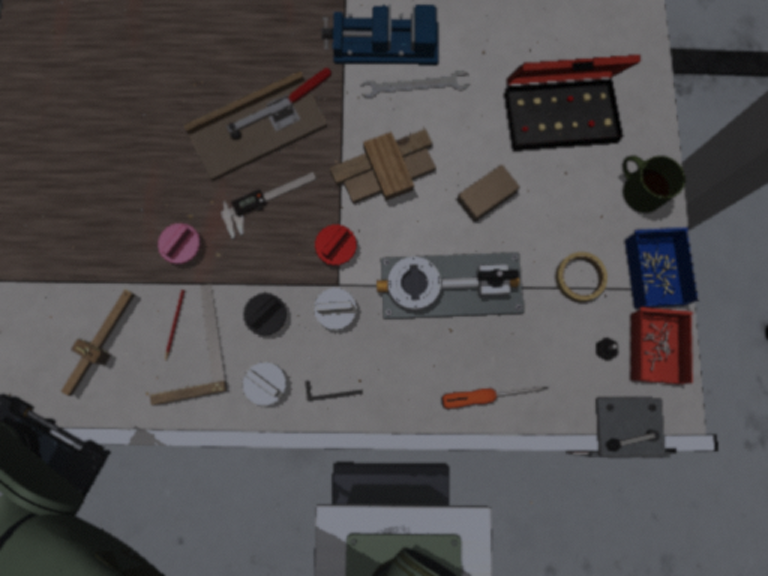

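View pics/scene.png

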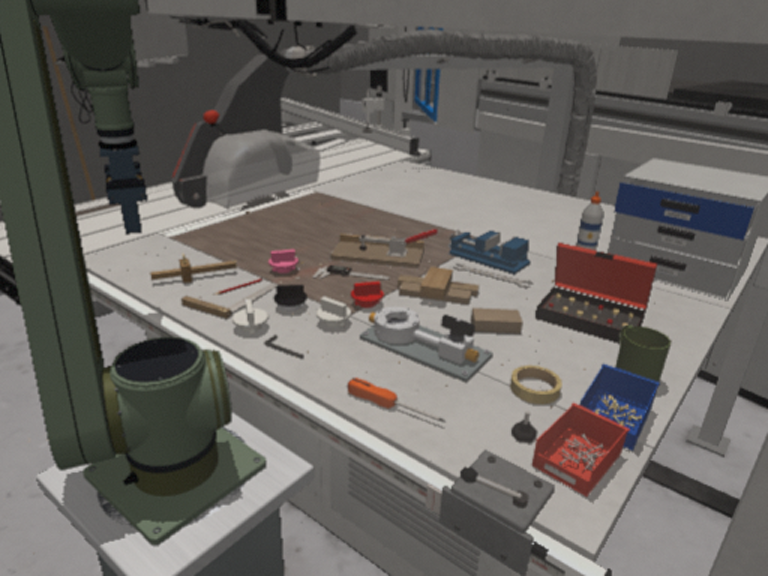

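Choices for the cap (pixels in the 1.5x top picture): black (265,315), pink (180,243), red (336,245), white (335,309), white (265,383). The description calls for a black flange and bar, so I pick black at about (491,256). I'll move over it and check it in a close crop.

Request:
move_arm(
  plan=[
    [[3.3, -3.7, 0], 0, 0],
    [[3.3, -3.7, 0], 0, 0],
    [[3.3, -3.7, 0], 0, 0],
    [[3.3, -3.7, 0], 0, 0],
    [[3.3, -3.7, 0], 0, 0],
  ],
)

```text
time_s: 1.4
ee_pos: [425.3, 326.7, 214.2]
ee_rot: [180.0, 0.0, 153.2]
force: [0.5, -0.1, -0.2]
gripper_width: 90.9
gripper_force: 0.0
```

```bash
python3 - <<'E'
from h import *
s=env.state(); print(s["ee_pos"],s["ee_rot"],s["qpos"],s["force"])
f=env.grab_frame("wrist"); print(f["position"],f["orientation"],f["fovy"],f["cx"],f["cy"],f["D"])
for l in ["cap_grip","cap"]:
    for r in env.landmark_of(f,l)[:4]:
        print(l,np.round(r["point"]),round(r["score"],2), at_z(f,r["point"],{"cap_grip":45}.get(l,0)).round(0))
C=cloud(f); g=f["frame"].max(2)
m=(C[...,2]>52)&(C[...,2]<64); 
m=m.astype(np.uint8); n,lab,st,ce=cv2.connectedComponentsWithStats(m)
for i in range(1,n):
    if st[i,4]>60:
        P=C[lab==i]; print(st[i],ce[i].round(),np.median(P,0).round(1),cv2.minAreaRect(P[:,:2].astype(np.float32)),f["frame"][lab==i].mean(0).round())
save(f,"w1")
E
```

```text
[425.34777477 326.74024032 214.19590651] [1.79960349e+02 1.65716811e-02 1.53217812e+02] [ 3.62999056e+01  1.47995881e+01  9.46493815e+01  3.36724196e-03
  7.05081732e+01 -2.69190345e+01] [ 0.45616117 -0.05234066 -0.22510514]
[365.39292503 355.8067721  384.6638963 ] [ 1.65972678e+02 -2.13405418e-02  6.32388287e+01] 64.2008458323885 257.07618245415415 188.0242302056074 [-0.06759333  0.          0.          0.          0.        ]
cap_grip [149. 299.] 0.67 [510. 128.  45.]
cap_grip [177. 155.] 0.67 [367. 255.  45.]
cap_grip [239. 247.] 0.66 [497. 266.  45.]
cap [162. 278.] 0.95 [509. 133.   0.]
cap [193. 151.] 0.87 [371. 262.   0.]
cap [237. 234.] 0.82 [496. 260.   0.]
[147 146  61  21 791] [177. 156.] [367.6 257.6  57.4] ((367.9875793457031, 256.8148193359375), (65.7749252319336, 14.53817081451416), 54.818885803222656) [146. 143. 135.]
[235 225  15  13 150] [242. 232.] [477.1 281.2  57.1] ((478.37646484375, 280.1917724609375), (13.951187133789062, 16.045703887939453), 46.30397033691406) [42. 41. 40.]
[224 268  13   9  98] [230. 272.] [515.3 243.9  57.5] ((515.7564086914062, 243.94207763671875), (14.828670501708984, 11.990411758422852), 65.60733032226562) [45. 44. 43.]
[158 287  14  16 102] [165. 294.] [508.1 158.9  57.5] ((507.26043701171875, 153.6521759033203), (11.944805145263672, 20.703126907348633), 6.821825981140137) [175. 174. 164.]
```

View pics/w1.png

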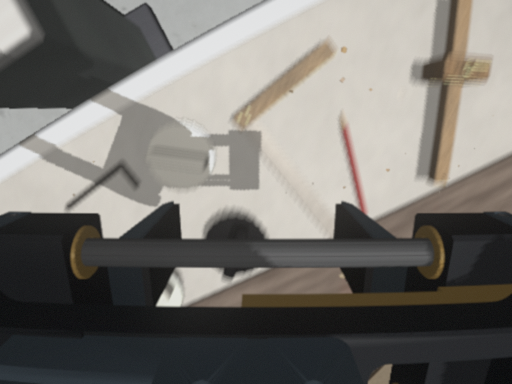

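The wrist picture shows the black cap at (238,250), half hidden by the gripper rod, and a white look-alike at (180,155). The top camera's depth map should give poses for the cap, housing and valve.

```bash
cat > m.py <<'E'
from h import *
def meas(f,name,c,r,z0,z1,big=20):
    C=cloud(f); m=(C[...,2]>z0)&(C[...,2]<z1)&(np.hypot(C[...,0]-c[0],C[...,1]-c[1])<r)
    P=C[m]
    if len(P)<big: print(name,"few",len(P)); return
    a=cv2.minAreaRect(P[:,:2].astype(np.float32)); mu=P.mean(0)
    w,v=np.linalg.eigh(np.cov(P[:,:2].T)); d=v[:,1]
    (x,y),rr=cv2.minEnclosingCircle(P[:,:2].astype(np.float32))
    print(name,len(P),"rect",np.round(a[0],1),np.round(a[1],1),"mean",mu.round(1),"ang",round(np.degrees(np.arctan2(d[1],d[0])),1),"circ",round(x,1),round(y,1),round(rr,1))
E
python3 - <<'E'
from m import *
for c in ["top","scene"]:
    f=env.grab_frame(c); print(c)
    meas(f,"capbar",(495,260),50,50,64)
    meas(f,"capflange",(495,260),50,22,64)
    meas(f,"rim",(568,-17),62,44,56)
    meas(f,"handle",(566,-163),60,88,102)
    meas(f,"plate",(562,-90),180,5,17)
    C=cloud(f); 
    i=f["frame"]
save(f:=env.grab_frame("top"),"u",(240,150,360,225),6)
E
```

```text
top
capbar 130 rect [497.2 263.4] [14.2 65.4] mean [496.7 263.4  56.7] ang 135.0 circ 496.7 262.9 32.9
capflange 638 rect [497.6 263.8] [79.5 79.7] mean [495.9 262.4  35.5] ang 109.7 circ 497.3 263.6 41.3
rim 691 rect [556.9 -14.6] [98.1 97.8] mean [556.2 -15.6  49.7] ang 110.0 circ 557.2 -15.6 50.3
handle 141 rect [ 564.6 -164.1] [14.7 70.9] mean [ 563.9 -163.5   95.2] ang 92.9 circ 566.4 -164.0 35.6
plate 2139 rect [567.9 -90.3] [311.7 351.2] mean [ 558.7 -105.1   11.2] ang 97.1 circ 567.4 -90.5 176.6
scene
capbar 53 rect [496.7 259.3] [17.9 64.2] mean [497.2 256.7  54.2] ang 134.3 circ 495.9 258.9 32.4
capflange 261 rect [488.3 247.9] [57.8 77.5] mean [490.7 251.6  36.8] ang 136.3 circ 495.1 257.1 40.4
rim 289 rect [556.  -18.5] [101.4  96.8] mean [553.2 -22.3  47.9] ang 50.5 circ 557.8 -19.4 51.4
handle 82 rect [ 563.4 -169.3] [15.5 71.2] mean [ 561.7 -169.6   92.9] ang 93.7 circ 559.6 -169.6 35.8
plate 953 rect [617.3 -91.5] [239.1 272.6] mean [ 545.7 -126.6   10.3] ang 107.7 circ 587.3 -92.7 157.1
```

View pics/u.png

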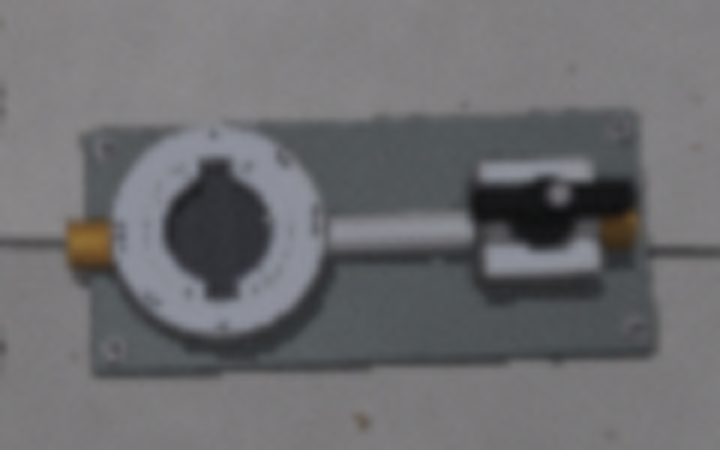

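The black cap is at (497,263) with its bar at 135°. The housing centre is (557,-15), the valve axis is (565,-164), and the unit yaw is about 3°. In the crop the slots lie up and down, and the valve bar is horizontal (open). Next I'll move to the valve with tool yaw 93°.

Request:
move_arm(
  plan=[
    [[1.3, -4.6, 0], -8.5, 0],
    [[1.3, -4.6, 0], -8.5, 0],
    [[1.3, -4.6, 0], -8.5, 0],
    [[1.3, -4.6, 0], -8.5, 0],
    [[1.3, -4.6, 0], -8.5, 0],
  ],
)

```text
time_s: 2.2
ee_pos: [489.1, 98.3, 214.2]
ee_rot: [180.0, -0.0, 110.5]
force: [1.3, 0.7, 0.8]
gripper_width: 91.1
gripper_force: 0.0
```

Request:
move_arm(
  plan=[
    [[1.3, -4.6, 0], -8.5, 0],
    [[1.3, -4.6, 0], -8.5, 0],
    [[1.3, -4.6, 0], -0.7, 0],
    [[1.3, -4.6, 0], 0, 0],
    [[1.3, -4.6, 0], 0, 0],
  ],
)

```text
time_s: 2.7
ee_pos: [555.0, -131.7, 214.1]
ee_rot: [180.0, -0.0, 93.2]
force: [0.9, 0.8, -0.4]
gripper_width: 91.3
gripper_force: 0.0
```

```bash
python3 - <<'E'
from m import *
s=env.state(); print(s["ee_pos"],s["ee_rot"],s["qpos"],s["force"])
f=env.grab_frame("wrist"); print(f["position"],f["orientation"])
meas(f,"handle",(565,-164),60,88,102); meas(f,"rim",(557,-15),62,44,56)
for l in ["shutoff_grip","socket","slot_mark","half_mark"]:
    for r in env.landmark_of(f,l)[:2]: print(l,np.round(r["point"]),round(r["score"],2), at_z(f,r["point"],{"socket":30,"shutoff_grip":84}.get(l,50.5)).round(1))
f=env.grab_frame("top")
meas(f,"capbar",(497,263),50,50,64);meas(f,"rim",(557,-15),62,44,56)
E
```

```text
[ 555.00048658 -131.66535268  214.09118934] [ 1.79968560e+02 -2.29195404e-02  9.31580981e+01] [-1.45195250e+01  1.78817509e+01  9.02556062e+01  3.30297858e-02
  7.18396497e+01 -1.76879051e+01] [ 0.94328883  0.84567155 -0.43879657]
[551.81124741 -65.46410668 384.61969803] [ 1.66009628e+02 -4.61167829e-02  3.17927121e+00]
handle 775 rect [ 564.9 -160.3] [13.3 57.6] mean [ 564.5 -158.8   95.4] ang 93.2 circ 563.4 -160.4 29.2
rim 5324 rect [556.2 -18. ] [99.  98.6] mean [556.4 -16.2  49.9] ang 88.9 circ 556.7 -17.2 50.1
shutoff_grip [266. 217.] 0.88 [ 567.5 -170.2   84. ]
socket [307.  65.] 0.58 [603.8 -11.6  30. ]
slot_mark [305.  65.] 0.57 [598.9 -14.4  50.5]
half_mark [298.  96.] 0.87 [594.3 -46.6  50.5]
capbar 132 rect [497.1 263.3] [15.5 65.6] mean [496.4 263.4  56.9] ang 135.2 circ 497.0 263.2 32.9
rim 689 rect [556.2 -15.3] [98.1 97.5] mean [556.1 -15.2  49.8] ang 100.0 circ 556.9 -15.5 50.0
```

Request:
move_arm(
  plan=[
    [[0.95, -3.4, 0], 0, 0],
    [[0, 0, -5], 0, 0.3],
    [[0, 0, -4.5], 0, 0.5],
    [[0, 0, -4.3], 0, 0.5],
    [[0, 0, -0.2], 0, 0.7],
  ],
  squeeze=20,
)

```text
time_s: 3.5
ee_pos: [559.5, -162.4, 69.0]
ee_rot: [-179.4, -0.3, 93.2]
force: [0.1, 0.8, -0.2]
gripper_width: 62.1
gripper_force: 0.0
```

Request:
move_arm(
  plan=[
    [[0, 0, 0], 0, 1],
    [[0, 0, 0], 0, 1],
    [[0, 0, 0], 0, 1],
    [[0, 0, 0], 0, 1],
  ],
)

```text
time_s: 3.9
ee_pos: [564.9, -165.9, 76.0]
ee_rot: [179.8, 0.1, 93.0]
force: [0.6, -0.7, -0.4]
gripper_width: 30.1
gripper_force: 0.0
```

Request:
move_arm(
  plan=[
    [[0, 0, 0], 0, 1],
    [[0, 0, 0], 0, 1],
    [[0, 0, 0], 0, 1],
    [[0, 0, 0], 0, 1],
  ],
)

```text
time_s: 4.3
ee_pos: [563.8, -166.0, 74.5]
ee_rot: [180.0, 0.0, 93.0]
force: [-1.4, -0.1, 4.6]
gripper_width: 13.6
gripper_force: 20.0
```

Request:
move_arm(
  plan=[
    [[0, 0, 0], -5, 1],
    [[0, 0, 0], -5, 1],
    [[0, 0, 0], -5, 1],
    [[0, 0, 0], -5, 1],
    [[0, 0, 0], -5, 1],
  ],
)

```text
time_s: 4.8
ee_pos: [563.7, -165.9, 74.5]
ee_rot: [180.0, 0.0, 67.8]
force: [-1.5, -0.9, 5.4]
gripper_width: 13.9
gripper_force: 20.0
```

Request:
move_arm(
  plan=[
    [[0, 0, 0], -5, 1],
    [[0, 0, 0], -5, 1],
    [[0, 0, 0], -5, 1],
    [[0, 0, 0], -5, 1],
    [[0, 0, 0], -5, 1],
  ],
)

```text
time_s: 5.3
ee_pos: [563.6, -165.9, 74.5]
ee_rot: [180.0, 0.0, 42.8]
force: [-2.4, 1.3, 5.4]
gripper_width: 13.6
gripper_force: 20.0
```

Request:
move_arm(
  plan=[
    [[0, 0, 0], -5, 1],
    [[0, 0, 0], -5, 1],
    [[0, 0, 0], -5, 1],
    [[0, 0, 0], -5, 1],
    [[0, 0, 0], -5, 1],
  ],
)

```text
time_s: 5.8
ee_pos: [563.5, -165.8, 74.5]
ee_rot: [-180.0, 0.0, 17.8]
force: [-2.4, 0.9, 6.1]
gripper_width: 13.8
gripper_force: 20.0
```

Request:
move_arm(
  plan=[
    [[0, 0, 0], -2, 1],
    [[0, 0, 0], 0, 1],
  ],
)

```text
time_s: 6.0
ee_pos: [563.5, -165.8, 74.5]
ee_rot: [180.0, 0.0, 16.1]
force: [-2.4, 0.5, 4.8]
gripper_width: 14.2
gripper_force: 20.3
```

```bash
python3 -c "
from h import *
s=env.state();print(s['ee_rot'],s['torque'],s['force'],s['qpos'])"
```

```text
[1.79972704e+02 4.40627573e-02 1.61118649e+01] [-0.00289941  0.50174452  0.70998621] [-2.40538182  0.54384365  4.7506644 ] [-1.74891065e+01  2.62000822e+01  9.90247040e+01 -5.76658389e-02
  5.47968223e+01  5.64322700e+01]
```

Request:
move_arm(
  plan=[
    [[0, 0, 0], 0, 0.5],
    [[0, 0, 0], 0, 0.5],
    [[0, 0, 3], 0, 0.5],
    [[0, 0, 5], 0, 0.3],
    [[-0.4, 3, 1], 8.5, 0.2],
  ],
)

```text
time_s: 6.5
ee_pos: [563.6, -138.7, 168.9]
ee_rot: [179.5, -0.5, 24.5]
force: [0.7, 0.9, 0.8]
gripper_width: 51.8
gripper_force: 0.0
```

Request:
move_arm(
  plan=[
    [[-0.5, 3, 0], 8.5, 0.2],
    [[-0.5, 3, 0], 8.5, 0.2],
    [[-0.5, 3, 0], 8.5, 0.2],
    [[-0.5, 3, 0], 8.5, 0.2],
    [[-0.5, 3, 0], 8.5, 0.2],
  ],
)

```text
time_s: 7.0
ee_pos: [534.5, 15.4, 163.7]
ee_rot: [-180.0, -0.0, 67.3]
force: [-0.4, 0.0, 0.1]
gripper_width: 73.0
gripper_force: 0.0
```

Request:
move_arm(
  plan=[
    [[-0.5, 3, 0], 8.5, 0.2],
    [[-0.5, 3, 0], 8.5, 0.2],
    [[-0.5, 3, 0], 8.5, 0.2],
    [[-0.5, 3, 0], 8.5, 0.2],
    [[-0.5, 3, 0], 8.5, 0.2],
  ],
)

```text
time_s: 7.5
ee_pos: [509.5, 165.4, 163.7]
ee_rot: [-180.0, -0.0, 109.8]
force: [-0.3, -0.1, -0.8]
gripper_width: 73.0
gripper_force: 0.0
```

```bash
python3 - <<'E'
from m import *
s=env.state(); print(s["ee_pos"],s["ee_rot"],s["qpos"],s["force"],s["gripper_width"])
f=env.grab_frame("top"); meas(f,"handle",(565,-166),60,88,102); meas(f,"rim",(557,-16),62,44,56); meas(f,"capbar",(497,263),50,50,64)
save(f,"v",(240,150,360,225),6)
E
```

```text
[509.4840958  165.43958077 163.66349998] [-1.79997988e+02 -1.11061099e-02  1.09820723e+02] [ 1.67526157e+01  1.69670666e+01  9.92796877e+01  1.22447009e-02
  6.37558499e+01 -3.07352233e+00] [-0.34624157 -0.13025419 -0.75411226] 73.00164438958168
handle 144 rect [ 564.1 -165.5] [71.  15.9] mean [ 562.7 -165.3   94.9] ang -162.6 circ 563.7 -164.4 35.5
rim 689 rect [556.1 -15.2] [97.8 98.3] mean [556.2 -15.4  49.7] ang 107.6 circ 556.7 -15.3 50.1
capbar 53 rect [510.  250.4] [12.6 29. ] mean [510.3 249.5  57. ] ang 142.9 circ 509.4 249.8 15.4
```

View pics/v.png

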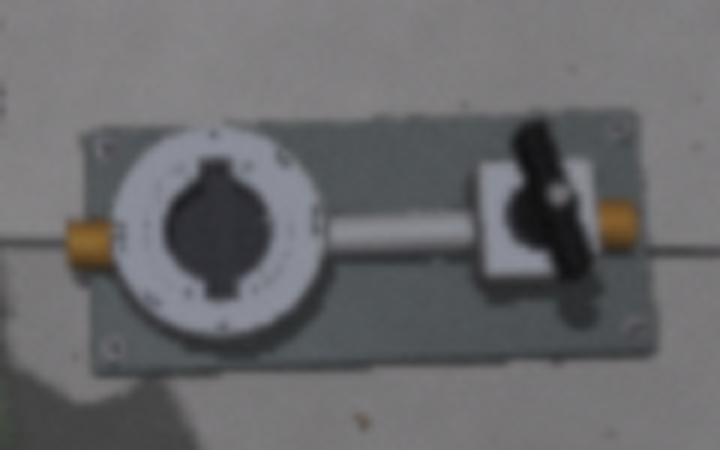

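The valve bar is at 17.4°, which is closed; in the crop it now points steeply up and down at (550,200). Next is the black cap.

Request:
move_arm(
  plan=[
    [[-0.4, 3.3, 0], 8.5, 0.2],
    [[-0.4, 3.3, 0], 8.5, 0.2],
    [[-0.4, 3.2, 0], 8.3, 0.2],
    [[0, 0, -3], 0, 0.2],
    [[0, 0, -3], 0, 0.3],
  ],
)

```text
time_s: 8.05
ee_pos: [498.3, 263.6, 103.7]
ee_rot: [179.8, 0.0, 134.9]
force: [0.4, -0.1, -0.7]
gripper_width: 67.5
gripper_force: 0.0
```

```bash
python3 - <<'E'
from m import *
s=env.state(); print(s["ee_pos"],s["ee_rot"],s["gripper_width"])
f=env.grab_frame("wrist"); meas(f,"capbar",(497,263),50,50,64); meas(f,"capflange",(497,263),50,23,64)
save(f,"w2")
E
```

```text
[498.29165535 263.58854699 103.67885274] [1.79846797e+02 4.26366082e-02 1.34857959e+02] 67.48067885475203
capbar 1484 rect [494.9 263.9] [14. 60.] mean [493.8 265.3  57.3] ang 135.5 circ 496.0 265.0 30.4
capflange 6945 rect [496.2 262.5] [81.9 79.4] mean [494.5 264.5  35.7] ang -135.8 circ 496.8 261.9 41.0
```

View pics/w2.png

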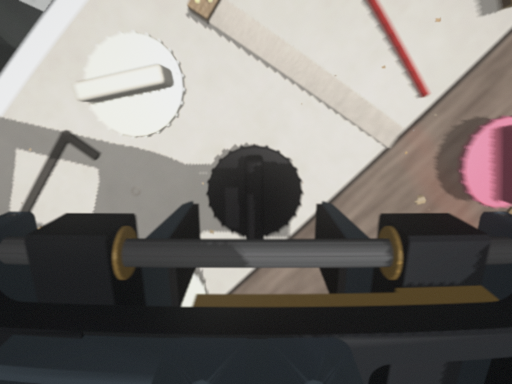

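The picture confirms the black cap at (255,190), centred between the fingers with its bar in line with the pads. I'll descend and grip.

Request:
move_arm(
  plan=[
    [[0, 0, -3], 0, 0.5],
    [[0, 0, -2], 0, 0.5],
    [[0, 0, -1], 0, 0.6],
    [[0, 0, -0.6], 0, 0.7],
    [[0, 0, -0.3], 0, 0.7],
  ],
  squeeze=30,
)

```text
time_s: 8.6
ee_pos: [498.3, 262.3, 35.2]
ee_rot: [180.0, 0.0, 134.8]
force: [-1.2, -0.5, -0.1]
gripper_width: 28.9
gripper_force: 0.0
```

Request:
move_arm(
  plan=[
    [[0, 0, 0], 0, 1],
    [[0, 0, 0], 0, 1],
    [[0, 0, 0], 0, 1],
    [[0, 0, 0], 0, 1],
    [[0, 0, 0], 0, 1],
  ],
)

```text
time_s: 9.1
ee_pos: [498.1, 262.4, 35.7]
ee_rot: [179.9, 0.0, 134.8]
force: [-0.6, -0.6, 4.7]
gripper_width: 13.3
gripper_force: 30.0
```

Request:
move_arm(
  plan=[
    [[0, 0, 2], 0, 1],
    [[0, 0, 4], 0, 1],
    [[0, 0, 4], 0, 1],
    [[0, 0, 2], 0, 1],
    [[0.85, -3.97, 0], 6.9, 1],
  ],
)

```text
time_s: 9.6
ee_pos: [508.2, 226.5, 158.4]
ee_rot: [179.5, 0.1, 142.1]
force: [1.8, -1.1, -2.5]
gripper_width: 14.0
gripper_force: 30.0
```

Request:
move_arm(
  plan=[
    [[0.85, -3.97, 0], 6.9, 1],
    [[0.85, -3.97, 0], 6.9, 1],
    [[0.85, -3.97, 0], 6.9, 1],
    [[0, 0, 0], 0, 1],
  ],
)

```text
time_s: 10.0
ee_pos: [532.2, 99.2, 154.5]
ee_rot: [-179.9, 0.0, 162.2]
force: [0.3, 0.9, -2.6]
gripper_width: 13.6
gripper_force: 30.0
```

```bash
python3 - <<'E'
from m import *
s=env.state(); print(s["ee_pos"],s["ee_rot"],s["force"],s["torque"],s["gripper_width"])
f=env.grab_frame("wrist"); save(f,"w3")
E
```

```text
[532.18113444  99.20524457 154.46337786] [-1.79876453e+02  1.20221293e-02  1.62229641e+02] [ 0.28760159  0.90100985 -2.55309794] [ 0.11701442  0.01823795 -0.01942717] 13.614902727571701
```

View pics/w3.png

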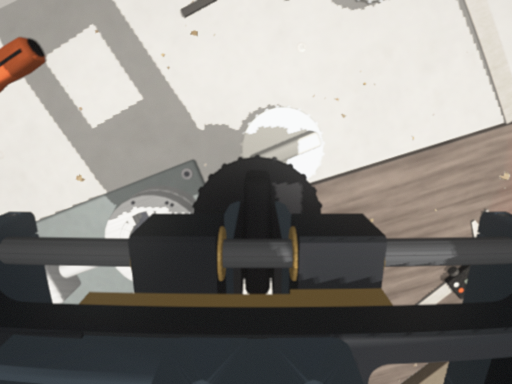

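The cap is held level with its bar between the pads; the flange arc shows around (258,160). I'll fit its radius-40 circle from depth to get the in-hand offset.

```bash
python3 - <<'E'
from m import *
from scipy.optimize import least_squares
s=env.state(); T=np.array(s["ee_pos"]); Rt=R.from_euler('xyz',s["ee_rot"],degrees=True).as_matrix()
f=env.grab_frame("wrist"); C=(cloud(f)-T)@Rt  # tool frame
z=C[...,2]; 
m=((z>2)&(z<10)&(np.hypot(C[...,0],C[...,1])<48)).astype(np.uint8)
n,lab,st,ce=cv2.connectedComponentsWithStats(m); i=1+st[1:,4].argmax(); m=(lab==i).astype(np.uint8)
P=C[m>0]; print(len(P),P.min(0).round(1),P.max(0).round(1),np.median(P[:,2]))
c=max(cv2.findContours(m,0,1)[0],key=len)[:,0]; Q=C[c[:,1],c[:,0]]; Q=Q[np.hypot(Q[:,0],Q[:,1])>36]
for fix in (0,1):
    g=lambda p: np.hypot(Q[:,0]-p[0],Q[:,1]-p[1])-(40 if fix else p[2])
    r=least_squares(g,[0,0,40],loss='soft_l1'); print(len(Q),r.x.round(2),np.abs(r.fun).mean().round(2))
# bar angle in tool frame
B=C[(z>-26)&(z<-18)&(np.abs(C[...,1])<9)&(C[...,0]>5)&(C[...,0]<50)]
print("bar",len(B),B[:,0].max() if len(B) else 0,B[:,1].mean() if len(B) else 0, np.polyfit(B[:,0],B[:,1],1) if len(B)>9 else 0)
E
```

```text
4068 [  6.8 -41.    2. ] [41.7 38.1 10. ] 5.933116344351456
192 [ 1.75 -1.13 39.1 ] 0.56
192 [ 0.64 -1.12 40.  ] 0.61
bar 1545 34.129392442650385 -0.8139127686095095 [-0.00915141 -0.63356496]
```

Request:
move_arm(
  plan=[
    [[0.86, -3.83, 0], 7, 1],
    [[0.86, -3.83, 0], 7, 1],
    [[0.86, -3.83, 0], 7, 1],
    [[0, 0, -3], 0, 1],
    [[0, 0, -2], 0, 1],
  ],
)

```text
time_s: 10.6
ee_pos: [557.4, -11.1, 103.7]
ee_rot: [180.0, -0.0, -176.7]
force: [0.1, 0.6, -2.0]
gripper_width: 14.0
gripper_force: 30.0
```

Request:
move_arm(
  plan=[
    [[0, 0, -0.5], 0, 1],
    [[0, 0, 0], 0, 1],
  ],
)

```text
time_s: 10.8
ee_pos: [557.1, -10.3, 99.2]
ee_rot: [180.0, -0.1, -176.5]
force: [-0.3, -0.2, -3.1]
gripper_width: 13.8
gripper_force: 30.0
```

```bash
python3 - <<'E'
from m import *
s=env.state(); print(s["ee_pos"],s["ee_rot"],s["qpos"],s["force"],s["torque"])
for c in ["top","scene"]:
    f=env.grab_frame(c); meas(f,"flange",(557,-16),46,80,98); meas(f,"handle",(564,-166),60,88,102)
save(f,"s1",(200,140,360,260),5)
E
```

```text
[557.12621193 -10.29081909  99.24987625] [ 1.79966795e+02 -1.07925818e-01 -1.76542769e+02] [-2.25420181e+00  2.23552983e+01  1.01409354e+02  2.67899852e-02
  5.63460455e+01 -9.57262693e+01] [-0.33342761 -0.18479315 -3.09394219] [ 0.08838528 -0.01579275  0.01561504]
flange few 0
handle 142 rect [ 564.5 -165.6] [71.1 14.8] mean [ 564.7 -164.7   94.9] ang -160.9 circ 563.3 -162.1 35.6
flange 177 rect [549.3 -18.9] [71.8 79.1] mean [545.5 -24.4  91.8] ang 135.8 circ 553.3 -14.9 42.1
handle 64 rect [ 563.  -169.2] [70.5 14.3] mean [ 558.9 -171.4   93. ] ang -162.7 circ 563.7 -171.6 35.3
```

View pics/s1.png

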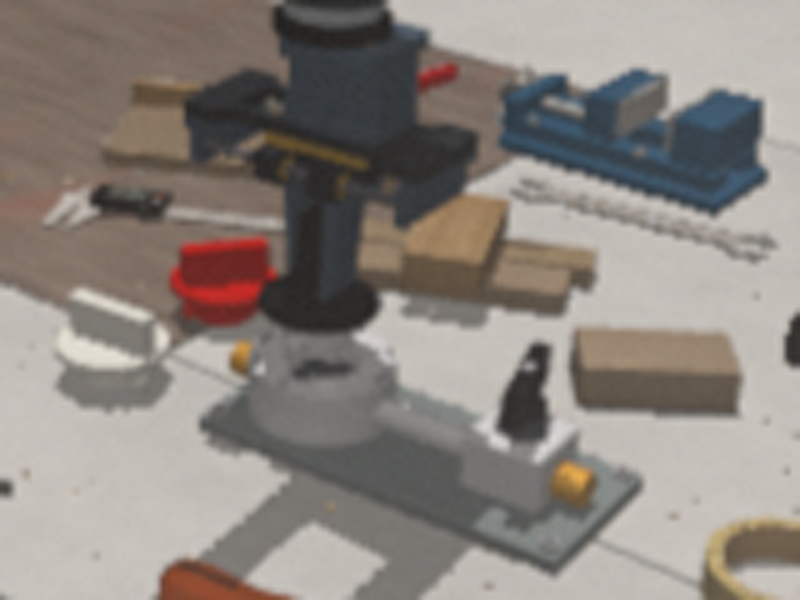

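The view shows the cap above the housing with the valve bar turned. The arm is 5 mm off in y, so I'll correct that and lower slowly.

Request:
move_arm(
  plan=[
    [[0.08, -0.54, 0], -0.3, 1],
    [[0, 0, -0.4], 0, 1],
    [[0, 0, -0.4], 0, 1],
    [[0, 0, -0.2], 0, 1],
    [[0, 0, 0], 0, 1],
  ],
)

```text
time_s: 11.4
ee_pos: [558.0, -16.9, 89.5]
ee_rot: [180.0, -0.1, -176.9]
force: [0.0, -0.5, -3.2]
gripper_width: 13.4
gripper_force: 30.0
```

Request:
move_arm(
  plan=[
    [[0, 0, -0.2], 0, 1],
    [[0, 0, -0.2], 0, 1],
    [[0, 0, -0.2], 0, 1],
    [[0, 0, 0], 0, 1],
  ],
)

```text
time_s: 11.8
ee_pos: [558.1, -16.8, 83.6]
ee_rot: [180.0, -0.0, -176.9]
force: [-0.2, -0.1, -3.4]
gripper_width: 13.6
gripper_force: 30.0
```

Request:
move_arm(
  plan=[
    [[0, 0, -0.2], 0, 1],
    [[0, 0, -0.2], 0, 1],
    [[0, 0, -0.2], 0, 1],
    [[0, 0, 0], 0, 1],
  ],
)

```text
time_s: 12.2
ee_pos: [558.1, -16.9, 77.6]
ee_rot: [180.0, -0.0, -176.9]
force: [0.5, -0.7, -2.7]
gripper_width: 13.6
gripper_force: 30.0
```

Request:
move_arm(
  plan=[
    [[0, 0, -0.3], 0, 1],
    [[0, 0, -0.3], 0, 1],
    [[0, 0, -0.3], 0, 1],
    [[0, 0, -0.2], 0, 1],
    [[0, 0, 0], 0, 1],
  ],
)

```text
time_s: 12.7
ee_pos: [558.1, -16.9, 66.6]
ee_rot: [180.0, -0.0, -176.9]
force: [-0.3, 0.1, -2.5]
gripper_width: 13.6
gripper_force: 30.0
```

Request:
move_arm(
  plan=[
    [[0, 0, -0.1], 0, 1],
    [[0, 0, 0], 0, 1],
  ],
)

```text
time_s: 12.9
ee_pos: [558.4, -16.9, 65.9]
ee_rot: [180.0, 0.0, -176.9]
force: [-0.4, -0.3, -2.5]
gripper_width: 13.9
gripper_force: 30.0
```

Request:
move_arm(
  plan=[
    [[0, 0, -0.07], 0, 1],
    [[0, 0, 0], 0, 1],
  ],
)

```text
time_s: 13.1
ee_pos: [558.5, -16.9, 65.7]
ee_rot: [180.0, 0.0, -176.9]
force: [-1.3, 0.5, 2.0]
gripper_width: 14.2
gripper_force: 30.0
```

Request:
move_arm(
  plan=[
    [[0, 0, -0.07], 0, 1],
    [[0, 0, 0], 0, 1],
  ],
)

```text
time_s: 13.3
ee_pos: [558.5, -16.9, 65.7]
ee_rot: [180.0, 0.0, -176.9]
force: [-2.0, 1.1, 6.3]
gripper_width: 14.0
gripper_force: 30.0
```

The cap is seated: TCP z stopped at 65.7 with the contact force rising. Now the 45° clockwise twist.

Request:
move_arm(
  plan=[
    [[0, -0.02, 0], -5, 1],
    [[0, -0.02, 0], -5, 1],
    [[0, -0.02, 0], -5, 1],
    [[0, -0.02, 0], -5, 1],
    [[0, 0, 0], 0, 1],
  ],
)

```text
time_s: 13.8
ee_pos: [559.1, -17.2, 65.7]
ee_rot: [179.9, 0.1, 163.0]
force: [-1.4, 1.7, 6.2]
gripper_width: 13.7
gripper_force: 30.0
```

Request:
move_arm(
  plan=[
    [[-0.01, -0.01, 0], -5, 1],
    [[-0.01, -0.01, 0], -5, 1],
    [[-0.01, -0.01, 0], -5, 1],
    [[-0.01, 0, 0], -5, 1],
    [[0, 0, 0], -3, 1],
  ],
)

```text
time_s: 14.3
ee_pos: [559.0, -17.5, 65.7]
ee_rot: [179.9, 0.1, 140.0]
force: [-1.4, 0.9, 5.0]
gripper_width: 13.8
gripper_force: 30.0
```

Request:
move_arm(
  plan=[
    [[0, 0, 0], -1.9, 1],
    [[0, 0, 0], 0, 1],
    [[0, 0, 0], 0, 1],
  ],
)

```text
time_s: 14.6
ee_pos: [559.0, -17.6, 65.7]
ee_rot: [179.9, 0.1, 138.2]
force: [-1.4, 1.7, 4.9]
gripper_width: 14.0
gripper_force: 30.0
```

```bash
python3 - <<'E'
from m import *
s=env.state(); print(s["ee_pos"],s["ee_rot"],s["force"],s["torque"],s["gripper_width"])
C=None
f=env.grab_frame("wrist"); T=np.array(s["ee_pos"]); Rt=R.from_euler('xyz',s["ee_rot"],degrees=True).as_matrix()
C=(cloud(f)-T)@Rt; z=C[...,2]
B=C[(z>-26)&(z<-18)&(np.abs(C[...,1])<9)&(C[...,0]>5)&(C[...,0]<50)]
p=np.polyfit(B[:,0],B[:,1],1); print("bar",len(B),B[:,0].max(),p,np.degrees(np.arctan(p[0])),"flange z",np.median(z[(np.hypot(C[...,0]-30,C[...,1])<25)&(z>2)&(z<10)]))
for l in ["slot_mark","half_mark","lock_mark"]:
    for r in env.landmark_of(f,l)[:3]: 
        q=at_z(f,r["point"],50.5); print(l,np.round(r["point"]),round(r["score"],2),q.round(1),np.degrees(np.arctan2(q[1]+16,q[0]-556.5)).round(1))
save(f,"w4",(100,60,420,260),2.5)
f=env.grab_frame("top"); meas(f,"handle",(564,-166),60,88,102)
E
```

```text
[559.01862607 -17.59356289  65.68427679] [1.79862270e+02 9.46314746e-02 1.38246671e+02] [-1.37214752  1.67131625  4.86868839] [ 0.33694597  0.07465858 -0.05308549] 13.966405068559332
bar 1524 33.57682425450644 [-0.00220746 -0.26268122] -0.12647766078452521 flange z 5.896623705256963
half_mark [257. 278.] 0.88 [590.8 -46.5  50.5] -41.6
handle 144 rect [ 564.2 -165.1] [71.  14.9] mean [ 563.6 -165.1   94.8] ang -162.0 circ 563.2 -162.1 35.5
```

View pics/w4.png

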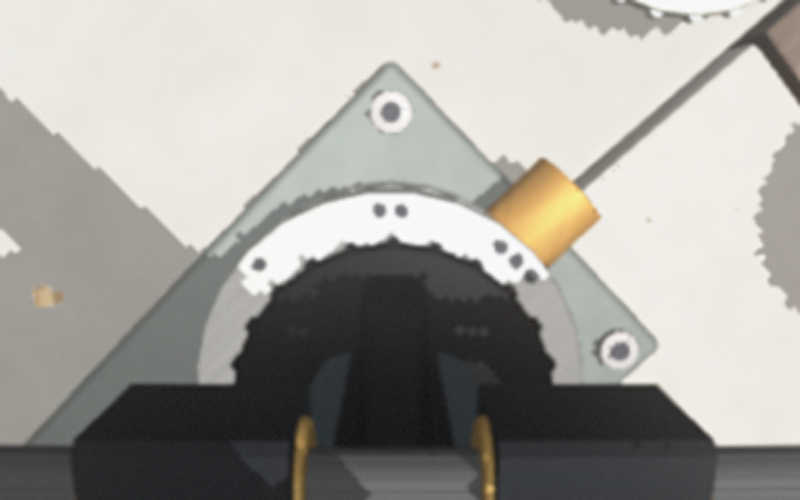

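The bar (x≈393 in the crop) points at the two vent dots (380 and 401, 210). The cap is seated (TCP z 65.7), the valve is still closed at 18°, and the grip is holding.

```bash
python3 -c "
from workcell import env
print(env.job_done())"
```

```text
the job is handed in; nothing more can be done
None
```

I handed the job in after about 15 s of robot time: the valve is closed, and the cap is fully in, turned 45° to the vent mark short of the lock, and still gripped; nothing else was touched.

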